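# Tip the printing block over and push it home on the registration board

### The job

The wooden printing block has been left standing on its long edge on the registration board. Push it over so that it lies flat on the board with its carved face up, then push it along the board into the corner of the two raised fences, with its long side flush against the long fence and its short side flush against the short fence. Only push it: never pick the block up or tip it onto its carved face, and leave the brayer, the tin and the bottle where they are.

Things in the scene. Friction and masses are not known exactly. Their poses are not given: they have to be found in the camera images.
- board: Fixed plywood registration board on the table, 300 mm (x) by 320 mm (y), 12 mm thick. Origin: centre of its underside; x points away from the robot, y to its left (turned up to 0.2 rad). Dark wooden fences, 15 mm wide, rise 10 mm above its top: the long one along the whole near edge (-x, inner face at x = -135 mm), the short one on the left edge (+y, inner face at y = 145 mm, from x = -135 to 0).
- corner (a point): Inner corner of the two fences, on the board's top surface (12 mm above the table), at board x = -135, y = 145 mm. The finished block fills this corner, its centre 45 mm from the long fence (towards board +x), 60 mm from the short fence (towards board -y) and 11.5 mm above this point.
- block: Loose block of light wood, 120 x 90 x 23 mm, 0.12-0.24 kg; its carved face is dark grey with a dark leaf. It stands 90 mm tall on a long edge; the carved face looks away from the robot (within 0.5 rad of board +x). Origin: block centre; x out of the carved face, y along the 120 mm, z along the 90 mm. Pushed high on the carved face it tips at 0.25 rad lean and falls towards the robot, face up.
- brayer: Hand roller lying on the table to the right of the board, to be left alone: black roller of 40 mm diameter and 100 mm length along its y, wooden handle reaching 145 mm along its -x; 40 mm tall. Origin: on the table below the roller's centre.
- tin: Closed round ink tin standing on the table to the right of the board, to be left alone: 72 mm diameter, 55 mm tall. Origin: centre of its underside.
- bottle: Closed slim bottle standing on the table to the left of the board, to be left alone: 42 mm diameter, 125 mm tall. Origin: centre of its underside.

How it is judged:
On the way:
1. the block has been tipped over and lies flat on the board, carved face up (angle between block's own x axis and vertical below 0.1 rad and z of block in the frame of board below 0.032 m), for 0.2 s.
At the end, for the whole second after the job is handed in: The block rests flat on the board (within 0.06 rad), carved face up, its long side along the long fence and its short side along the short fence: centre within 4 mm of its fully home place in each direction, turned by less than 0.05 rad, at rest (angle between block's own x axis and vertical below 0.06 rad and z of block in the frame of board between 0.02 and 0.028 m and x of block in the frame of board between -0.094 and -0.086 m and y of block in the frame of board between 0.081 and 0.089 m and angle between the z axis of block and the x axis of board, either way round below 0.05 rad and linear speed of block below 0.01 m/s and angular speed of block below 0.1 rad/s); the robot touches nothing.
It fails at once if the standing or leaning block is lifted more than about 14 mm (z of block in the frame of board above 0.072 m).
It fails at once if the lying block is lifted more than about 20 mm (angle between block's own x axis and vertical below 0.3 rad and z of block in the frame of board above 0.047 m).
It fails at once if the block is tipped onto its carved face (angle between block's own x axis and vertical above 2.6 rad).
It fails at once if the brayer, the tin or the bottle is moved more than 15 mm (distance of any of brayer, tin, bottle from where it was at the start of the episode above 0.015 m).
It also fails if it takes over 64 s, if anything falls off the work surface, if the arm or the gripper's body presses on something with over 40 N, if the wrist force passes 120 N, or if a joint passes its speed limit or range.

### The arm

A 7-joint arm with a two-finger parallel gripper is mounted at the origin on the work surface. World frame = base frame: x ahead of the robot, y to its left, z up, the work surface at z = 0. Lengths are in m, angles in rad, forces in N, time in s.
With the tool pointing down it reaches from about 0.425 to 0.925 m from the base axis. Payload 6.8 kg.
Tool frame: the origin (TCP) lies on the centre line of the jaws, within the pads' length; the fingertips stand 19 mm ahead of it and the grasp point (between the pads) is the TCP (r.tip_extent is the y of the fingertips in the tool frame, in m); y points along the fingers, z is the direction in which the jaws open and shut, and the axes are right-handed (so a half turn about y gives the same grasp; the last joint's range is limited). The gripper opens to 85 mm and grips with 20 to 120 N. Pads are 22 mm wide; open, the fingers measure 114 mm over their backs; the gripper's body (76 mm by 85 mm) begins 54 mm behind the grasp point. The pads swing forward as they close: fully open they stand 13 mm farther back than shut.
Start: joints at [-1.334, 0.477, 0.022, 1.555, -0.011, 1.109, -0.083], TCP at [0.228, 0.635, 0.25] pointing down, gripper open.
Joint ranges: [-2.96, 2.96], [-0.34, 2.1], [-1.41, 1.46], [0.24, 2.44], [-1.37, 4.51], [0.17, 1.92], [-2.96, 2.96]. Speed limits (rad/s): [2.39, 2.39, 3.14, 3.14, 3.14, 3.14, 3.14].

### API

Orientations are given as a rotation vector (axis times angle).
In Python, from bench import r gives the robot as it stands. The module is installed in compiled form; this text tells all that it offers.
- The arm moves only by the tool jog_arm, never from a script. Its argument "motion" is a list of rows, each a list of 3 entries, a list of its own where there are three numbers: the opening, from 0 (shut) to 1 (fully open), then the shift along the tool's x, y, z in m, then the turn, a rotation vector about the tool's x, y, z in degrees. A call has 1 to 10 rows; each row shifts and turns the commanded pose from where the row before left it, along the tool's axes as they then stand; what a row does not reach is not made up. A row lasts 1/12 s, in which the tool goes at most 41.7 mm and 7.16 degrees, less where a joint would pass 70% of its speed; a pose out of reach is approached as far as the arm can. A call with a gripper value outside its range is refused whole. The fingers move at their own pace and stop on an object; "force" is the grip in N (left out, the last holds). Time passes only in rows, so rows that do not move let the fingers close. It gives the time, the measured TCP pose, the force and the opening at its end, in the units of the state.
- r.get_obs(): the state, without advancing time (a new reading comes with each control period).
- r.grab_frame(name): name is "scene" or "top"; returns a dict with "image" (420x560x3 uint8, red, green, blue), "range_z" (420x560 float32, m along the optical axis (not along the pixel's ray), 0 where there is no reading), "fx", "fy", "cx", "cy" (pixels), "xyz" and "orientation" of the camera in the world. Camera axes: x right, y down, z forward; pixel columns grow to the right and rows downward; lengths in m; the calibration is good to about 2 mm. A picture is of the moment at which its call begins.
- r.hand_in(): hands the job in, once; it reports no verdict.
The state is a dict: "clock": time; "joints": joint angles; "qvel": joint speeds; "tau": joint torques, N m; "tcp_pos": TCP position; "orientation": TCP orientation; "contact_force": force on the tool from outside, world axes, zero at the start; "moment": the same for the moment, N m; "grip_width": finger opening in m.
Only numpy, scipy, OpenCV 4.12 (cv2) and the standard library are available. Lean on these libraries where they do the work, as an engineer would, in place of code of your own. Each camera call takes 0.05 s, during which the arm holds its last target.

## Working session

There is one attempt and no reset: what is moved stays moved. The work goes in short steps, Python scripts to look and compute and a tool call to move; the robot and the scene stay as the last step left them, time stands still between calls to the robot, and variables do not carry over. Pictures are saved under pics/ and viewed, and the job is handed in when it is done.

Besides the shell and the picture viewer there is one more tool, called in YAML: its name, and indented under it one key for each argument. jog_arm: Moves the arm, as the interface text tells. Its arguments: {"type":"object","properties":{"motion":{"type":"array","items":{"type":"array"}},"force":{"type":"number"}},"required":["motion"]}

```bash
mkdir -p pics
cat > h.py <<'E'
import numpy as np, cv2
from scipy.spatial.transform import Rotation as R
from bench import r
def rot(o):
    o=np.array(o,float)
    return R.from_rotvec(o).as_matrix() if o.shape==(3,) else (R.from_quat(o).as_matrix() if o.shape==(4,) else o)
def cloud(f):
    h,w=f["range_z"].shape; v,u=np.mgrid[:h,:w]; z=f["range_z"]
    p=np.stack([(u-f["cx"])/f["fx"]*z,(v-f["cy"])/f["fy"]*z,z],-1)
    return p@rot(f["orientation"]).T+np.array(f["xyz"])
def ray(f,u,v,h):
    d=rot(f["orientation"])@np.array([(u-f["cx"])/f["fx"],(v-f["cy"])/f["fy"],1]); o=np.array(f["xyz"])
    return o+d*(h-o[2])/d[2]
def save(f,n): cv2.imwrite("pics/"+n+".png",f["image"][:,:,::-1])
E
python3 - <<'E'
from h import *
o=r.get_obs();print(o, r.tip_extent); print(rot(o["orientation"]))
for n in("scene","top"):
    f=r.grab_frame(n);save(f,n+"0");print(n,f["fx"],f["cx"],f["cy"],f["xyz"],f["orientation"])
E
```

```text
{'clock': 0.0, 'joints': array([-1.33411523,  0.47780884,  0.02231025,  1.55645212, -0.01148174,
        1.10927345, -0.08311258]), 'qvel': array([ 0.00192898, -0.00083569,  0.00111373, -0.00127163, -0.00145802,
       -0.00107155,  0.00074379]), 'tau': array([ 6.27164500e-04, -5.96463668e+01,  1.60892006e+00, -2.81177455e+01,
        1.25754270e-02,  9.45061678e-03, -6.17493470e-06]), 'tcp_pos': array([0.22795622, 0.63475754, 0.24931896]), 'orientation': array([-1.55562514,  0.27071851, -0.27044336]), 'contact_force': array([ 0.43454532, -0.29712773, -0.0696561 ]), 'moment': array([ 0.01137639,  0.01499184, -0.01534263]), 'grip_width': 0.08545930896436149} 0.019
[[ 9.41164149e-01 -4.81496986e-04  3.37949424e-01]
 [-3.37949739e-01 -1.74880669e-03  9.41162534e-01]
 [ 1.37841288e-04 -9.99998355e-01 -1.80863594e-03]]
scene 513.2571595143002 286.23441965720724 211.83321943996708 [ 1.394264   -0.17142303  0.85680658] [-1.87826867 -1.50280668  0.66838787]
top 506.36021481274463 271.65018141813187 213.1245525043277 [ 0.34457907 -0.01654856  1.1260188 ] [-2.15325774  2.09715071 -0.13834339]
```

View pics/scene0.png

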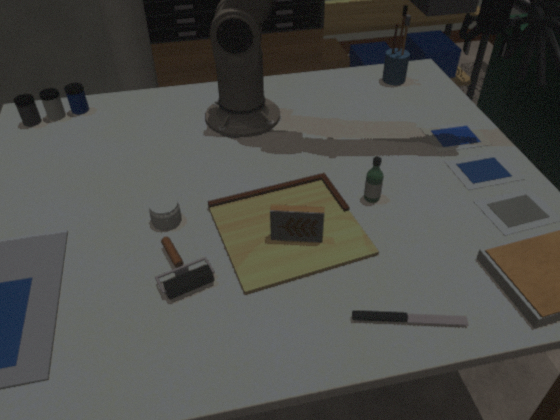

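View pics/top0.png

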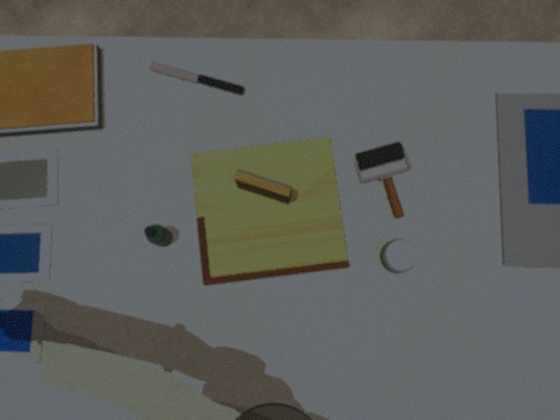

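The scene view shows the block standing near (297,223), with its carved face towards the camera. In the top view its upper edge runs from (237,176) to (293,194). The fence corner is near (207,281), the bottle is at (158,235), the tin at (398,255) and the brayer at (383,160).

```bash
cat >> h.py <<'E'
def boardfit(f):
    hsv=cv2.cvtColor(f["image"],cv2.COLOR_RGB2HSV)
    P=cloud(f)
    roi=np.zeros(hsv.shape[:2],bool); roi[125:300,180:360]=1
    sat=(hsv[...,1]>70)&roi
    m=sat.astype(np.uint8)*255
    m=cv2.morphologyEx(m,cv2.MORPH_OPEN,np.ones((3,3)))
    return hsv,P,m
E
python3 - <<'E'
from h import *
f=r.grab_frame("top")
hsv,P,m=boardfit(f)
cs,_=cv2.findContours(m,cv2.RETR_EXTERNAL,cv2.CHAIN_APPROX_NONE);c=max(cs,key=cv2.contourArea)
rc=cv2.minAreaRect(c);print(rc)
for p in cv2.boxPoints(rc):print(p,ray(f,*p,.012)[:3],ray(f,*p,.022))
# block top from range
z=P[...,2]; b=(z>.085)&(z<.12); b[:, :180]=0;b[:,340:]=0;b[:130]=0;b[300:]=0
n,l,s,_c=cv2.connectedComponentsWithStats(b.astype(np.uint8));print(s[1:][s[1:,4]>20])
q=P[b];print(len(q),np.median(q[:,2]),q[:,:2].min(0),q[:,:2].max(0))
rc=cv2.minAreaRect(q[:,:2].astype(np.float32)*1000);print(rc)
# fences hue
for v,u in((150,260),(240,300),(275,280),(250,204),(276,240)):print(v,u,hsv[v,u],P[v,u])
vis=f["image"].copy();vis[m>0]=vis[m>0]//2+np.array([0,0,120],np.uint8);vis[b]=[255,0,0]
cv2.imwrite("pics/m1.png",cv2.resize(vis[110:310,130:430,::-1],None,fx=2.5,fy=2.5,interpolation=0))
E
```

```text
((267.881103515625, 210.39535522460938), (130.9521026611328, 145.7352294921875), 82.77568817138672)
[187.35806 154.6025 ] [0.65309184 0.21445872 0.012     ] [0.65032248 0.21238508 0.022     ]
[331.93637 136.27568] [ 0.70307286 -0.11397138  0.012     ] [ 0.69985484 -0.11309686  0.022     ]
[348.40414 266.18823] [ 0.40934811 -0.1526736   0.012     ] [ 0.40876671 -0.15145167  0.022     ]
[203.82584 284.515  ] [0.36088156 0.16212515 0.012     ] [0.36073523 0.16052128 0.022     ]
[[234 169  58  30 706]]
706 0.10069547518707267 [ 0.54327714 -0.02306857] [0.59972929 0.0955293 ]
((571.4896240234375, 36.411006927490234), (120.01078033447266, 24.43673324584961), 72.70611572265625)
150 260 [ 32 100 105] [0.66746108 0.04894887 0.01173498]
240 300 [ 31 102 103] [ 0.46397539 -0.04599919  0.01267273]
275 280 [10 49 63] [ 0.38585309 -0.00397336  0.0195341 ]
250 204 [ 17 231  54] [0.43532601 0.16337419 0.02503946]
276 240 [ 11 177  59] [0.38127655 0.0828359  0.02026481]
```

View pics/m1.png

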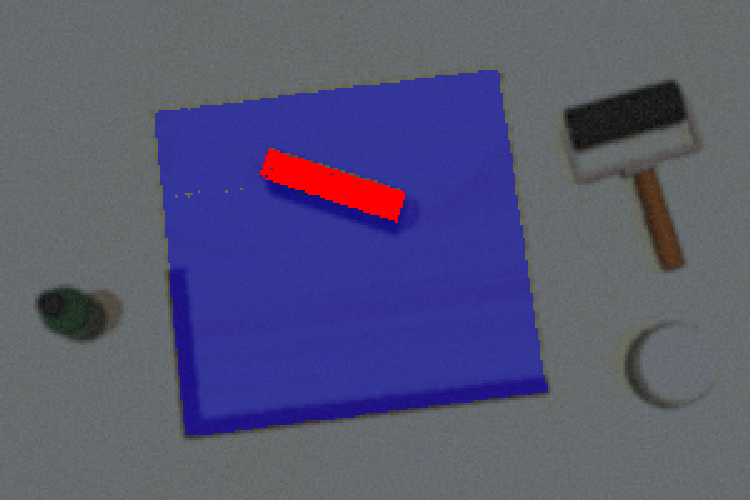

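Run:
```python
from h import *
f=r.grab_frame("top")
hsv,P,m=boardfit(f)
img=f["image"].astype(float)
yel=((hsv[...,2]>85)&(hsv[...,1]>70)&(m>0))
def fit(px,h):
    w=np.array([ray(f,u,v,h)[:2] for u,v in px])
    for _ in range(3):
        vx,vy,x0,y0=cv2.fitLine(w.astype(np.float32),cv2.DIST_HUBER,0,.001,.001).ravel()
        d=(w-[x0,y0])@[-vy,vx]; w=w[abs(d)<.004]
    return np.array([x0,y0]),np.array([vx,vy]),d.std(),len(w)
g=img.sum(2)
near=[];far=[];right=[];left=[]
for u in range(215,340):
    vs=np.where(yel[200:,u])[0]; near.append((u,200+vs.max()+.5))
    vs=np.where(yel[:200,u])[0]
    if u<325: far.append((u,vs.min()-.5))
for v in range(150,255):
    us=np.where(yel[v])[0]; right.append((us.max()+.5,v))
for v in range(225,270):
    us=np.where(yel[v])[0]; left.append((us.min()-.5,v))
L={}
for n,p,h in(("near",near,.022),("far",far,.012),("right",right,.012),("left",left,.012)):
    x0,d,s,k=fit(p,h);
    if n in("near","far"): d=d*np.sign(d[1])
    else: d=d*np.sign(d[0])
    a=np.degrees(np.arctan2(d[1],d[0]));print(n,x0,a,s,k);L[n]=(x0,d)
def X(a,b):
    (p,d),(q,e)=L[a],L[b];t=np.linalg.solve(np.c_[d,-e],q-p);return p+t[0]*d
for a,b in(("near","left"),("near","right"),("far","right")):print(a,b,X(a,b))
print("near-far",abs(np.cross(L["near"][1],L["far"][0]-L["near"][0])),"want .285; left-right",abs(np.cross(L["left"][1],L["right"][0]-L["left"][0])),"want .305")
```

```text
near [0.39946318 0.00290518] 98.59298 0.0009128677501113663 125
far [0.68105567 0.02772222] 98.66693 0.0007433112988252728 110
right [ 0.551962   -0.12971698] 8.760893 0.0007080390914976133 105
left [0.4433389  0.15901914] 8.785279 0.0007693660496282745 45
near left [0.37741232 0.14883052]
near right [ 0.42251822 -0.14966549]
far right [ 0.7015405  -0.10666554]
near-far 0.2821395 want .285; left-right 0.30193877 want .305<stdin>:31: DeprecationWarning: Arrays of 2-dimensional vectors are deprecated. Use arrays of 3-dimensional vectors instead. (deprecated in NumPy 2.0)
```

jog_arm:
  motion:
    - [1, [0.029, 0, -0.022], [0, 0, 0]]
    - [1, [0.029, 0, -0.022], [0, 0, 0]]
    - [1, [0.029, 0, -0.022], [0, 0, 0]]
    - [1, [0.029, 0, -0.022], [0, 0, 0]]
    - [1, [0.029, 0, -0.022], [0, 0, 0]]
    - [1, [0.029, 0, -0.022], [0, 0, 0]]
    - [1, [0.029, 0, -0.022], [0, 0, 0]]
    - [1, [0.029, 0, -0.022], [0, 0, 0]]
    - [1, [0.029, 0, -0.022], [0, 0, 0]]
    - [1, [0.029, 0, -0.022], [0, 0, 0]]

```text
clock: 1.03
tcp_pos: [0.4274, 0.3285, 0.2504]
orientation: [-1.554, 0.271, -0.271]
contact_force: [0.1, 1.0, -0.1]
grip_width: 0.0852
```

jog_arm:
  motion:
    - [1, [0.029, 0, -0.022], [0, 0, 0]]
    - [1, [0.029, 0, -0.022], [0, 0, 0]]
    - [1, [0.029, 0, -0.022], [0, 0, 0]]
    - [1, [0.029, 0, -0.022], [0, 0, 0]]
    - [1, [0.029, 0, -0.022], [0, 0, 0]]
    - [1, [0.029, 0, -0.022], [0, 0, 0]]
    - [1, [0.029, 0, -0.022], [0, 0, 0]]
    - [1, [0.029, 0, -0.022], [0, 0, 0]]
    - [1, [0.029, 0, -0.022], [0, 0, 0]]
    - [1, [0, 0, 0], [0, 0, 0]]

```text
clock: 1.87
tcp_pos: [0.6083, 0.0468, 0.2506]
orientation: [-1.557, 0.276, -0.281]
contact_force: [-0.0, -0.4, -0.3]
grip_width: 0.0852
```

```bash
cat >> h.py <<'E'
def to(x,y,yaw):
    "shift in tool x,z to world xy; yaw = wanted world angle (deg) of tool z"
    o=r.get_obs();M=rot(o["orientation"]);d=np.array([x,y,0])-o["tcp_pos"];d[2]=0
    t=M.T@d;a=np.degrees(np.arctan2(M[1,2],M[0,2]))
    print("t",o["clock"],"tcp",o["tcp_pos"].round(4),"F",o["contact_force"].round(1),"yaw",a.round(2),"shift",t.round(4),"turn about y",round(a-yaw,2),"tiltz",M[2].round(4),"w",o["grip_width"],r.tip_extent)
E
python3 -c "
from h import *
to(.628,.018,72.7)"
```

```text
t 1.8667 tcp [0.6083 0.0468 0.2506] F [-0.  -0.4 -0.3] yaw 69.66 shift [ 0.0285  0.0002 -0.0201] turn about y -3.04 tiltz [ 0.004  -1.     -0.0034] w 0.08515511725256224 0.019
```

jog_arm:
  motion:
    - [1, [0.0285, 0, -0.02], [0, -3, 0]]
    - [1, [0, 0.028, 0], [0, 0, 0]]
    - [1, [0, 0.028, 0], [0, 0, 0]]
    - [1, [0, 0.028, 0], [0, 0, 0]]
    - [1, [0, 0.028, 0], [0, 0, 0]]
    - [1, [0, 0.028, 0], [0, 0, 0]]
    - [1, [0, 0, 0], [0, 0, 0]]
    - [1, [0, 0, 0], [0, 0, 0]]

```text
clock: 2.53
tcp_pos: [0.6244, 0.0273, 0.1093]
orientation: [-1.56, 0.232, -0.227]
contact_force: [0.3, -0.1, 0.5]
grip_width: 0.0853
```

```bash
python3 -c "
from h import *
to(.628,.018,72.7)
f=r.grab_frame('scene');save(f,'s2');P=cloud(f);np.save('/tmp/P',P)
cv2.imwrite('pics/s2z.png',cv2.resize(f['image'][60:260,180:420,::-1],None,fx=3,fy=3))
"
```

```text
t 2.5333 tcp [0.6244 0.0273 0.1093] F [ 0.3 -0.1  0.5] yaw 73.25 shift [ 0.0062 -0.     -0.0078] turn about y 0.55 tiltz [-0.0032 -1.     -0.0015] w 0.08530794911112931 0.019
```

View pics/s2z.png

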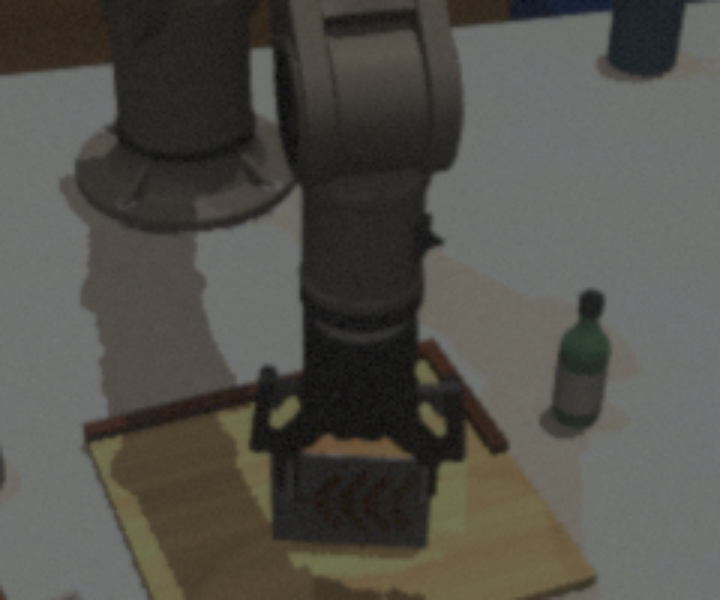

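The fingers hang just beyond the carved face. Their tips are near crop (285,500) and (432,490), which is about full-frame (275,226) and (324,223). I'll get the tip height from range.

```bash
python3 -c "
from h import *
P=np.load('/tmp/P.npy')
M=rot(r.get_obs()['orientation']);t=r.get_obs()['tcp_pos']
Q=(P-t)@M  # tool frame
s=(abs(Q[...,0])<.02)&(abs(Q[...,2])<.08)&(Q[...,1]<.05)&(Q[...,1]>-.05)
for side in(-1,1):
    q=Q[s&(np.sign(Q[...,2])==side)&(abs(Q[...,2])>.03)]
    print(side,len(q),'ymax',np.percentile(q[:,1],[90,95,99,100]).round(4),'x',np.percentile(q[:,0],[1,50,90,99]).round(4),'z',np.percentile(q[:,2],[1,50,99]).round(4))
    qq=q[q[:,1]>0]; print(' low part x',np.percentile(qq[:,0],[1,50,90,99]).round(4),'z',qq[:,2].min(),qq[:,2].max())
"
```

```text
-1 214 ymax [-0.0054 -0.0003  0.0032  0.005 ] x [-0.0131  0.0068  0.0108  0.0121] z [-0.0712 -0.0501 -0.0384]
 low part x [-0.0101  0.0068  0.0088  0.0089] z -0.053863970147976455 -0.042050716178762534
1 211 ymax [-0.0066 -0.002   0.0021  0.0051] x [-0.0111  0.0066  0.0108  0.0124] z [0.0398 0.052  0.0746]
 low part x [0.0032 0.0064 0.0082 0.0095] z 0.04393202214791981 0.054355277662401565
```

jog_arm:
  motion:
    - [1, [0.004, 0.015, -0.008], [0, 0, 0]]
    - [1, [0, 0.015, 0], [0, 0.5, 0]]
    - [1, [-0.01, 0, 0], [0, 0, 0]]
    - [1, [-0.01, 0, 0], [0, 0, 0]]
    - [1, [-0.01, 0, 0], [0, 0, 0]]
    - [1, [-0.005, 0, 0], [0, 0, 0]]
    - [1, [-0.005, 0, 0], [0, 0, 0]]
    - [1, [-0.005, 0, 0], [0, 0, 0]]
    - [1, [-0.005, 0, 0], [0, 0, 0]]

```text
clock: 3.33
tcp_pos: [0.5792, 0.0335, 0.0809]
orientation: [-1.557, 0.235, -0.237]
contact_force: [0.7, -0.6, -0.1]
grip_width: 0.0855
```

```bash
python3 -c "
from h import *
to(.571,.036,72.7)
f=r.grab_frame('scene')
cv2.imwrite('pics/s3z.png',cv2.resize(f['image'][60:260,180:420,::-1],None,fx=3,fy=3))
"
```

```text
t 3.3333 tcp [0.5792 0.0335 0.0809] F [ 0.7 -0.6 -0.1] yaw 72.76 shift [-0.0085 -0.     -0.0001] turn about y 0.06 tiltz [ 9.e-04 -1.e+00  6.e-04] w 0.08546146187443333 0.019
```

View pics/s3z.png

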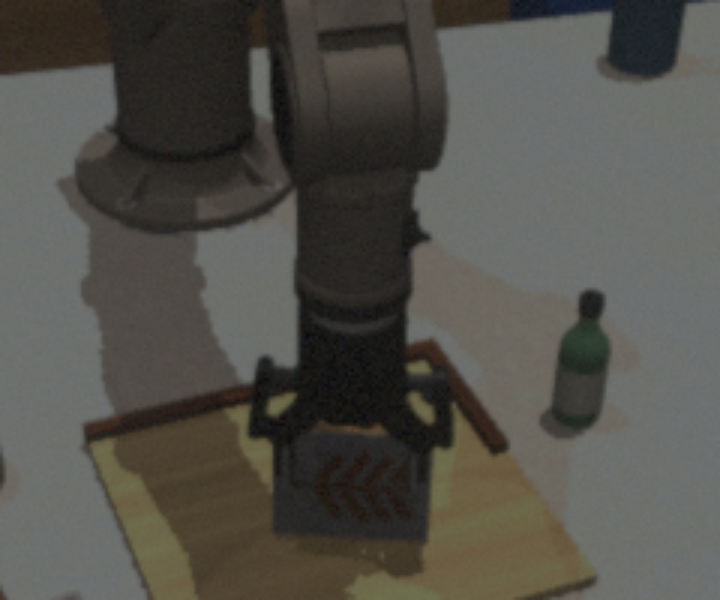

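The block is leaning back: its bottom edge still lies at crop y≈540, and the fingers are on the upper face. I'll keep pushing.

jog_arm:
  motion:
    - [1, [-0.005, 0, 0], [0, 0, 0]]
    - [1, [-0.005, 0, 0], [0, 0, 0]]
    - [1, [-0.005, 0, 0], [0, 0, 0]]
    - [1, [-0.005, 0, 0], [0, 0, 0]]
    - [1, [-0.005, 0, 0], [0, 0, 0]]
    - [1, [0, 0, 0], [0, 0, 0]]
    - [1, [0, 0, 0], [0, 0, 0]]

```text
clock: 3.97
tcp_pos: [0.5552, 0.0408, 0.0803]
orientation: [-1.558, 0.236, -0.236]
contact_force: [0.2, -1.2, -0.3]
grip_width: 0.0859
```

```bash
python3 -c "
from h import *
to(.571,.036,72.7)
f=r.grab_frame('scene')
cv2.imwrite('pics/s4z.png',cv2.resize(f['image'][60:260,180:420,::-1],None,fx=3,fy=3))
"
```

```text
t 3.9667 tcp [0.5552 0.0408 0.0803] F [ 0.2 -1.2 -0.3] yaw 72.76 shift [ 0.0165 -0.      0.0001] turn about y 0.06 tiltz [-1.e-04 -1.e+00  1.e-04] w 0.08587125402694247 0.019
```

View pics/s4z.png

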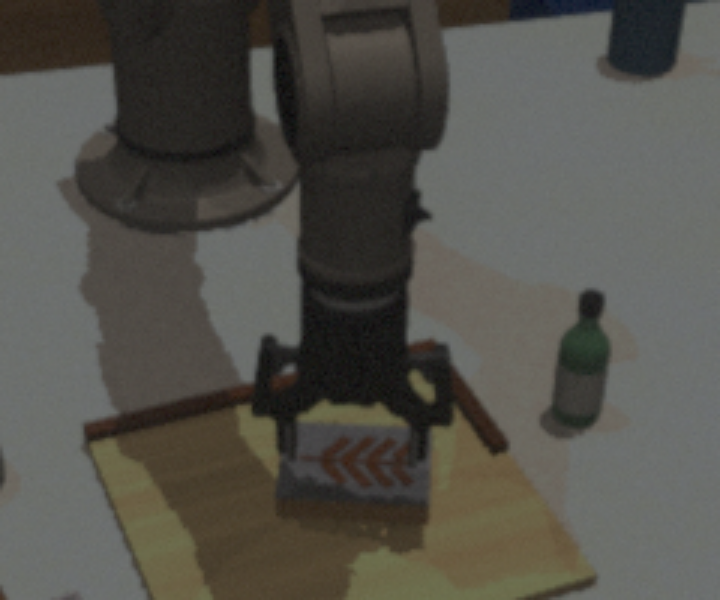

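The block has fallen, with its carved face up at crop (355,460). I'll back off to the far side and measure.

jog_arm:
  motion:
    - [1, [0.02, -0.01, 0], [0, 0, 0]]
    - [1, [0.03, -0.01, 0], [0, -5, 0]]
    - [1, [0.03, 0, 0], [0, -7, 0]]
    - [1, [0.02, 0, 0], [0, -7, 0]]
    - [1, [0.01, 0, 0], [0, -7, 0]]
    - [1, [0, 0, 0], [0, 0, 0]]

```text
clock: 4.52
tcp_pos: [0.6649, 0.0171, 0.1004]
orientation: [-1.567, -0.124, 0.12]
contact_force: [-0.9, 0.3, 0.5]
grip_width: 0.0856
```

```bash
cat >> h.py <<'E'
C=np.array([.377,.1495]);A=np.radians(8.7);BX=np.array([np.cos(A),np.sin(A)]);BY=np.array([-BX[1],BX[0]])
def bw(x,y): return C+BX*x+BY*y   # corner-relative board coords -> world
def block(n,h=.035):
    f=r.grab_frame(n);P=cloud(f);p=P[...,:2]-C;bx=p@BX;by=p@BY;z=P[...,2]
    hsv=cv2.cvtColor(f["image"],cv2.COLOR_RGB2HSV)
    s=(bx>.003)&(bx<.27)&(by<-.003)&(by>-.29)&(z>.028)&(z<.042)
    k,l,st,_=cv2.connectedComponentsWithStats(cv2.morphologyEx(s.astype(np.uint8),cv2.MORPH_OPEN,np.ones((3,3))))
    i=1+st[1:,4].argmax();s=l==i
    q=np.c_[bx[s],by[s]].astype(np.float32)*1000
    rc=cv2.minAreaRect(q);print(n,"px",st[i],"z",np.percentile(z[s],[5,50,95]).round(4),"board-rel rect",rc, "mean",q.mean(0))
    print(cv2.boxPoints(rc).round(1).tolist())
    return f,s
E
python3 -c "
from h import *
to(.6,.036,98.7)
for n in('scene','top'):
    f,s=block(n);f['image'][s,2]=255;cv2.imwrite(f'pics/{n}5z.png',cv2.resize(f['image'][90:310,170:430,::-1],None,fx=2.5,fy=2.5))
"
```

```text
t 4.5167 tcp [0.6649 0.0171 0.1004] F [-0.9  0.3  0.5] yaw 98.92 shift [-0.0612 -0.0002  0.0287] turn about y 0.22 tiltz [ 2.5e-03 -1.0e+00 -3.0e-04] w 0.08558206118439483 0.019
scene px [295 219  21  10 135] z [0.0303 0.0347 0.0381] board-rel rect ((167.11077880859375, -114.2807388305664), (49.83914566040039, 28.851974487304688), 85.00932312011719) mean [ 167.6257   -110.940895]
[[150.60000610351562, -137.89999389648438], [179.3000030517578, -140.39999389648438], [183.60000610351562, -90.69999694824219], [154.89999389648438, -88.19999694824219]]Traceback (most recent call last):
  File "<string>", line 5, in <module>
    f,s=block(n);f['image'][s,2]=255;cv2.imwrite(f'pics/{n}5z.png',cv2.resize(f['image'][90:310,170:430,::-1],None,fx=2.5,fy=2.5))
        ~~~~~^^^
  File "h.py", line 35, in block
    i=1+st[1:,4].argmax();s=l==i
        ~~~~~~~~~~~~~~~^^
ValueError: attempt to get argmax of an empty sequence
```

View pics/scene5z.png

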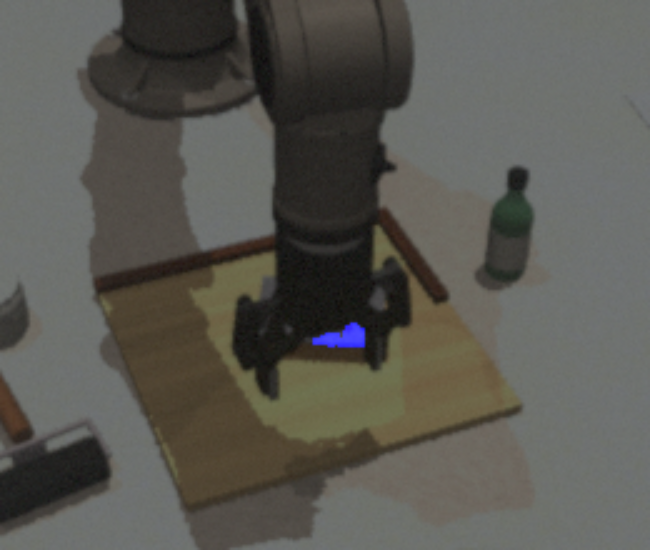

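```bash
python3 -c "
from h import *
p=bw(.215,-.127);print(p);to(*p,98.7);print(bw(.11,-.127))"
```

```text
[0.60873631 0.05648235]
t 4.6167 tcp [0.662  0.0176 0.0998] F [-0.4  0.8 -0.3] yaw 98.5 shift [-0.0469  0.0001  0.0463] turn about y -0.2 tiltz [-8.e-04 -1.e+00  4.e-04] w 0.08578471918961889 0.019
[0.50494445 0.04059997]
```

jog_arm:
  motion:
    - [0.65, [-0.01, 0, 0.023], [0, 0, 0]]
    - [0.65, [-0.01, 0, 0.023], [0, 0, 0]]
    - [0.65, [-0.01, 0.025, 0], [0, 0, 0]]
    - [0.65, [-0.01, 0.02, 0], [0, 0, 0]]
    - [0.65, [0, 0.02, 0], [0, 0, 0]]
    - [0.65, [0, 0, 0], [0, 0, 0]]
    - [0.65, [0, 0, 0], [0, 0, 0]]

```text
clock: 5.2
tcp_pos: [0.6143, 0.0573, 0.0348]
orientation: [-1.568, -0.116, 0.121]
contact_force: [-0.4, 0.1, 0.3]
grip_width: 0.0554
```

```bash
python3 -c "
from h import *
p=bw(.215,-.127);to(*p,98.7)
f=r.grab_frame('scene');P=cloud(f)
o=r.get_obs();Q=(P-o['tcp_pos'])@rot(o['orientation'])
s=(abs(Q[...,0])<.015)&(abs(Q[...,2])<.06)&(P[...,2]>.016)&(P[...,2]<.08)
print(P[s][:,2].min(),np.percentile(Q[s][:,1],[95,99]),np.percentile(Q[s][:,2],[1,99]),np.percentile(Q[s][:,0],[1,99]))
cv2.imwrite(f'pics/s6z.png',cv2.resize(f['image'][90:310,170:430,::-1],None,fx=2.5,fy=2.5))
"
```

```text
t 5.2 tcp [0.6143 0.0573 0.0348] F [-0.4  0.1  0.3] yaw 98.64 shift [-0.0057  0.      0.    ] turn about y -0.06 tiltz [-2.7e-03 -1.0e+00 -2.0e-04] w 0.05543085169089611 0.019
0.01601407337686167 [0.00924304 0.01905871] [-0.05805722  0.05748916] [-0.01243745  0.01215967]
```

View pics/s6z.png

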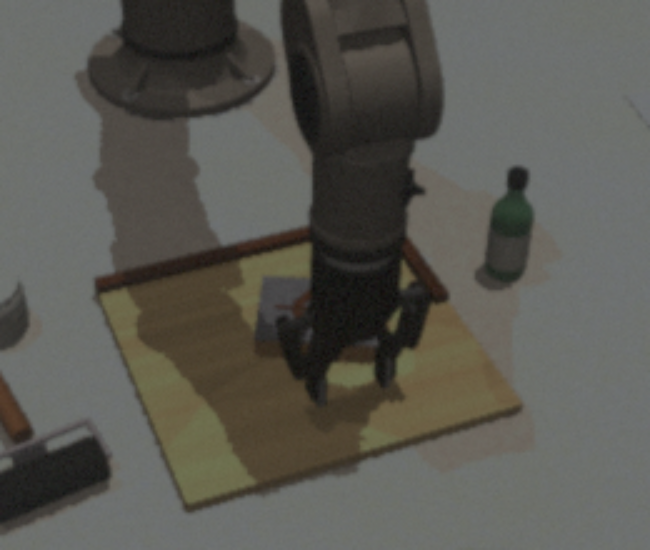

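jog_arm:
  motion:
    - [0.65, [-0.01, 0.003, 0], [0, 0, 0]]
    - [0.65, [-0.008, 0, 0], [0, 0, 0]]
    - [0.65, [-0.008, 0, 0], [0, 0, 0]]
    - [0.65, [-0.008, 0, 0], [0, 0, 0]]
    - [0.65, [-0.008, 0, 0], [0, 0, 0]]
    - [0.65, [-0.008, 0, 0], [0, 0, 0]]
    - [0.65, [-0.008, 0, 0], [0, 0, 0]]
    - [0.65, [-0.008, 0, 0], [0, 0, 0]]
    - [0.65, [-0.008, 0, 0], [0, 0, 0]]
    - [0.65, [0, 0, 0], [0, 0, 0]]

```text
clock: 6.08
tcp_pos: [0.5403, 0.0455, 0.032]
orientation: [-1.568, -0.118, 0.122]
contact_force: [0.0, -0.4, 0.4]
grip_width: 0.0555
```

```bash
python3 -c "
from h import *
p=bw(.13,-.127);to(*p,98.7)
f=r.grab_frame('scene')
cv2.imwrite(f'pics/s7z.png',cv2.resize(f['image'][90:310,170:430,::-1],None,fx=2.5,fy=2.5))
"
```

```text
t 6.0833 tcp [0.5403 0.0455 0.032 ] F [ 0.  -0.4  0.4] yaw 98.73 shift [-0.0157  0.      0.0005] turn about y 0.03 tiltz [-0.0026 -1.     -0.    ] w 0.055485392713526725 0.019
```

View pics/s7z.png

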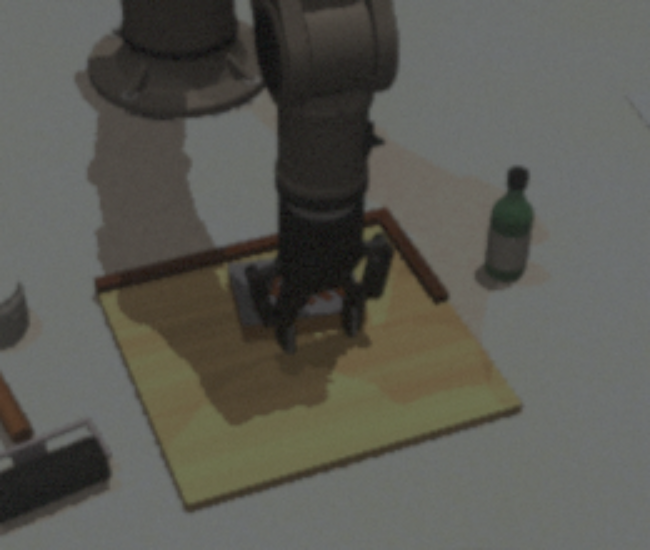

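The block now looks parallel to the far edge. The fingers sit behind it at crop (285,345) and (352,330).

jog_arm:
  motion:
    - [0.65, [-0.007, 0, 0], [0, 0, 0]]
    - [0.65, [-0.007, 0, 0], [0, 0, 0]]
    - [0.65, [-0.007, 0, 0], [0, 0, 0]]
    - [0.65, [-0.007, 0, 0], [0, 0, 0]]
    - [0.65, [-0.007, 0, 0], [0, 0, 0]]
    - [0.65, [-0.003, 0, 0], [0, 0, 0]]
    - [0.65, [0, 0, 0], [0, 0, 0]]

```text
clock: 6.72
tcp_pos: [0.5037, 0.0399, 0.0322]
orientation: [-1.568, -0.118, 0.121]
contact_force: [-0.5, 0.7, 0.2]
grip_width: 0.0552
```

jog_arm:
  motion:
    - [0.65, [0.03, 0, 0], [0, 0, 0]]
    - [0.65, [0.02, -0.02, 0], [0, 0, 0]]
    - [0.65, [0.02, -0.04, 0], [0, 0, 0]]
    - [0.65, [0.03, -0.04, 0], [0, 0, 0]]
    - [0.65, [0.04, -0.04, 0], [0, 0, 0]]
    - [0.65, [0.04, -0.04, 0], [0, 0, 0]]
    - [0.65, [0.04, -0.04, 0], [0, 0, 0]]
    - [0.65, [0.04, 0, 0], [0, 0, 0]]
    - [0.65, [0, 0, 0], [0, 0, 0]]

```text
clock: 7.47
tcp_pos: [0.7308, 0.0756, 0.2125]
orientation: [-1.567, -0.126, 0.115]
contact_force: [-1.2, 0.3, -1.6]
grip_width: 0.0555
```

```bash
python3 -c "
from h import *
p=bw(.13,-.127);to(*p,98.7)
for n in('scene','top'):
    f=r.grab_frame(n)
    cv2.imwrite(f'pics/{n}8z.png',cv2.resize(f['image'][90:310,170:430,::-1],None,fx=2.5,fy=2.5))
    try: block(n)
    except Exception as e: print(e)
"
```

```text
t 7.4667 tcp [0.7308 0.0756 0.2125] F [-1.2  0.3 -1.6] yaw 98.81 shift [-2.085e-01 -1.400e-03 -1.000e-04] turn about y 0.11 tiltz [ 6.9e-03 -1.0e+00 -2.0e-04] w 0.0554566371324648 0.019
scene px [ 253  181   53   35 1218] z [0.0316 0.035  0.038 ] board-rel rect ((51.93731689453125, -132.82679748535156), (97.14053344726562, 121.71134948730469), 0.31521159410476685) mean [  55.31502 -136.24602]
[[3.0, -72.19999694824219], [3.700000047683716, -193.89999389648438], [100.80000305175781, -193.39999389648438], [100.19999694824219, -71.69999694824219]]
top px [ 258  222   40   46 1349] z [0.0308 0.0343 0.0376] board-rel rect ((51.13962936401367, -151.0515899658203), (85.34121704101562, 90.05784606933594), 89.91458892822266) mean [  46.895405 -157.8743  ]
[[6.0, -193.6999969482422], [96.0999984741211, -193.8000030517578], [96.19999694824219, -108.4000015258789], [6.199999809265137, -108.30000305175781]]
```

View pics/scene8z.png

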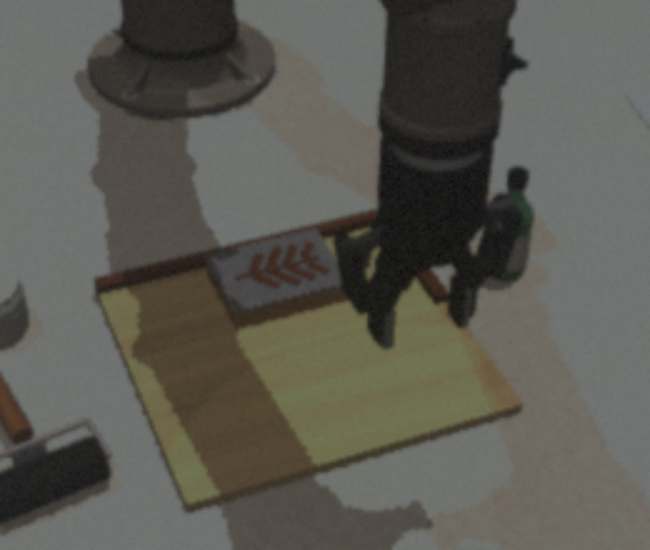

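View pics/top8z.png

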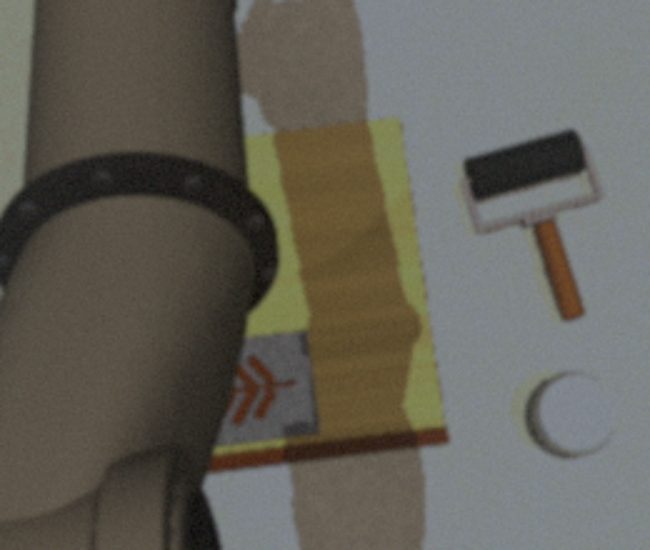

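The block lies flat and parallel to the board, centred about (51,-133) mm from the corner. It needs about +73 mm along the long fence and then about −6 mm to the long fence. I'll turn the tool by 90° first.

```bash
python3 -c "
from h import *
print(r.get_obs()['joints'].round(2))"
```

```text
[-0.29  0.6   0.16  1.46 -0.1   1.09  1.61]
```

jog_arm:
  motion:
    - [0.4, [0, 0, 0], [0, 7, 0]]
    - [0.4, [0, 0, 0], [0, 7, 0]]
    - [0.4, [0, 0, 0], [0, 7, 0]]
    - [0.4, [0, 0, 0], [0, 7, 0]]
    - [0.4, [0, 0, 0], [0, 7, 0]]
    - [0.4, [0, 0, 0], [0, 7, 0]]
    - [0.4, [0, 0, 0], [0, 7, 0]]
    - [0.4, [0, 0, 0], [0, 7, 0]]
    - [0.4, [0, 0, 0], [0, 7, 0]]
    - [0.4, [0, 0, 0], [0, 7, 0]]

```text
clock: 8.5
tcp_pos: [0.7231, 0.0735, 0.2111]
orientation: [-1.404, 0.839, -0.836]
contact_force: [0.9, 0.2, 0.3]
grip_width: 0.034
```

jog_arm:
  motion:
    - [0.4, [0, 0, 0], [0, 7, 0]]
    - [0.4, [0, 0, 0], [0, 7, 0]]
    - [0.4, [0, 0, 0], [0, 6, 0]]
    - [0.4, [0, 0, 0], [0, 0, 0]]
    - [0.4, [0, 0, 0], [0, 0, 0]]

```text
clock: 8.92
tcp_pos: [0.7235, 0.0738, 0.2111]
orientation: [-1.279, 1.095, -1.093]
contact_force: [-0.3, 0.3, -0.6]
grip_width: 0.0338
```

```bash
python3 -c "
from h import *
p=bw(.047,-.24);print(p);to(*p,8.7);print(rot(r.get_obs()['orientation']))"
```

```text
[ 0.45976181 -0.08062927]
t 8.9167 tcp [0.7235 0.0738 0.2111] F [-0.3  0.3 -0.6] yaw 8.9 shift [ 0.1118  0.0003 -0.2845] turn about y 0.2 tiltz [-2.0e-04 -1.0e+00 -1.1e-03] w 0.033808247123727396 0.019
[[ 1.54722283e-01 -1.14533122e-03  9.87957339e-01]
 [-9.87957980e-01  3.57111106e-05  1.54722424e-01]
 [-2.12489476e-04 -9.99999343e-01 -1.12601381e-03]]
```

jog_arm:
  motion:
    - [0.4, [0.014, 0, -0.0355], [0, 0, 0]]
    - [0.4, [0.014, 0, -0.0355], [0, 0, 0]]
    - [0.4, [0.014, 0, -0.0355], [0, 0, 0]]
    - [0.4, [0.014, 0, -0.0355], [0, 0, 0]]
    - [0.4, [0.014, 0, -0.0355], [0, 0, 0]]
    - [0.4, [0.014, 0, -0.0355], [0, 0, 0]]
    - [0.4, [0.014, 0, -0.0355], [0, 0, 0]]
    - [0.4, [0.014, 0, -0.0355], [0, 0, 0]]
    - [0.4, [0, 0, 0], [0, 0, 0]]
    - [0.4, [0, 0, 0], [0, 0, 0]]

```text
clock: 9.75
tcp_pos: [0.4587, -0.0809, 0.2115]
orientation: [-1.276, 1.097, -1.095]
contact_force: [0.1, 1.0, 0.1]
grip_width: 0.034
```

```bash
python3 -c "
from h import *
p=bw(.047,-.24);to(*p,8.7)
for n in('scene','top'):
    try: block(n)
    except Exception as e: print(e)
"
```

```text
t 9.75 tcp [ 0.4587 -0.0809  0.2115] F [0.1 1.  0.1] yaw 8.74 shift [-0.0001  0.      0.0011] turn about y 0.04 tiltz [-1.9e-03 -1.0e+00  2.0e-04] w 0.034022470294237 0.019
scene px [ 253  181   57   35 1250] z [0.0316 0.0352 0.0378] board-rel rect ((52.64979934692383, -133.3138427734375), (97.2877197265625, 121.9587631225586), 0.3727428913116455) mean [  55.878895 -134.46042 ]
[[3.5999999046325684, -72.69999694824219], [4.400000095367432, -194.60000610351562], [101.69999694824219, -194.0], [100.9000015258789, -72.0]]
top px [ 238  222   56   48 2146] z [0.0309 0.0344 0.0378] board-rel rect ((51.31758117675781, -133.7178497314453), (90.52863311767578, 119.94747161865234), 0.10247619450092316) mean [  52.53357 -130.19975]
[[5.900000095367432, -73.80000305175781], [6.199999809265137, -193.8000030517578], [96.69999694824219, -193.60000610351562], [96.5, -73.69999694824219]]
```

jog_arm:
  motion:
    - [0.4, [0, 0.035, 0], [0, 0, 0]]
    - [0.4, [0, 0.035, 0], [0, 0, 0]]
    - [0.4, [0, 0.035, 0], [0, 0, 0]]
    - [0.4, [0, 0.035, 0], [0, 0, 0]]
    - [0.4, [0, 0.03, 0], [0, 0, 0]]
    - [0.4, [0, 0.009, 0], [0, 0, 0]]
    - [0.4, [-0.02, 0, 0.002], [0, 0, 0]]
    - [0.4, [-0.008, 0, 0], [0, 0, 0]]
    - [0.4, [-0.008, 0, 0], [0, 0, 0]]
    - [0.4, [0, 0, 0], [0, 0, 0]]

```text
clock: 10.68
tcp_pos: [0.4581, -0.0421, 0.0325]
orientation: [-1.278, 1.093, -1.093]
contact_force: [-0.3, 0.8, 0.2]
grip_width: 0.0345
```

```bash
python3 -c "
from h import *
p=bw(.048,-.14);to(*p,8.7)
f=r.grab_frame('scene')
cv2.imwrite(f'pics/s9z.png',cv2.resize(f['image'][90:310,170:430,::-1],None,fx=2.5,fy=2.5))
"
```

```text
t 10.6833 tcp [ 0.4581 -0.0421  0.0325] F [-0.3  0.8  0.2] yaw 8.95 shift [-0.0616  0.     -0.0029] turn about y 0.25 tiltz [-7.e-04 -1.e+00  6.e-04] w 0.03445193826991114 0.019
```

View pics/s9z.png

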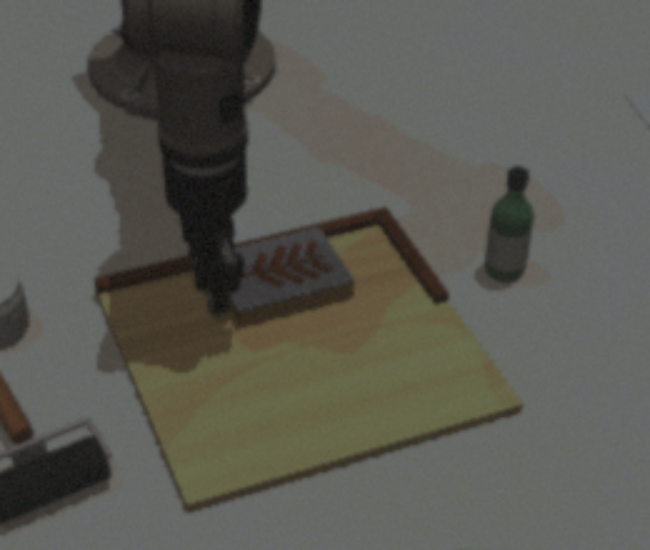

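The fingers touch the block's right end at crop (225,300). Next I'll push it along the fence.

jog_arm:
  motion:
    - [0.4, [-0.007, 0, 0], [0, 0, 0]]
    - [0.4, [-0.007, 0, 0], [0, 0, 0]]
    - [0.4, [-0.007, 0, 0], [0, 0, 0]]
    - [0.4, [-0.007, 0, 0], [0, 0, 0]]
    - [0.4, [-0.007, 0, 0], [0, 0, 0]]
    - [0.4, [-0.007, 0, 0], [0, 0, 0]]
    - [0.4, [-0.007, 0, 0], [0, 0, 0]]
    - [0.4, [-0.007, 0, 0], [0, 0, 0]]
    - [0.4, [-0.005, 0, 0], [0, 0, 0]]
    - [0.4, [0, 0, 0], [0, 0, 0]]

```text
clock: 11.57
tcp_pos: [0.4478, 0.0179, 0.0321]
orientation: [-1.278, 1.095, -1.094]
contact_force: [-0.2, 0.3, -0.2]
grip_width: 0.034
```

```bash
python3 -c "
from h import *
p=bw(.048,-.13);to(*p,8.7)
for n in('scene','top'):
    f=r.grab_frame(n)
    cv2.imwrite(f'pics/{n}10z.png',cv2.resize(f['image'][90:310,170:430,::-1],None,fx=2.5,fy=2.5))
    try: block(n)
    except Exception as e: print(e)
"
```

```text
t 11.5667 tcp [0.4478 0.0179 0.0321] F [-0.2  0.3 -0.2] yaw 8.86 shift [-0.0108  0.     -0.002 ] turn about y 0.16 tiltz [-8.e-04 -1.e+00 -6.e-04] w 0.03396705361808484 0.019
scene px [ 281  176   53   33 1025] z [0.0313 0.0351 0.0383] board-rel rect ((52.425750732421875, -75.19059753417969), (96.15082550048828, 135.25753784179688), 0.47756725549697876) mean [ 59.773983 -62.95562 ]
[[3.799999952316284, -8.0], [4.900000095367432, -143.1999969482422], [101.0999984741211, -142.39999389648438], [99.9000015258789, -7.199999809265137]]
top px [209 231  16  18 164] z [0.0315 0.0343 0.0374] board-rel rect ((77.96205139160156, -26.762470245361328), (34.28826904296875, 35.46707534790039), 0.2733917832374573) mean [ 81.96219  -22.921322]
[[60.70000076293945, -9.100000381469727], [60.900001525878906, -44.599998474121094], [95.19999694824219, -44.400001525878906], [95.0, -8.899999618530273]]
```

View pics/scene10z.png

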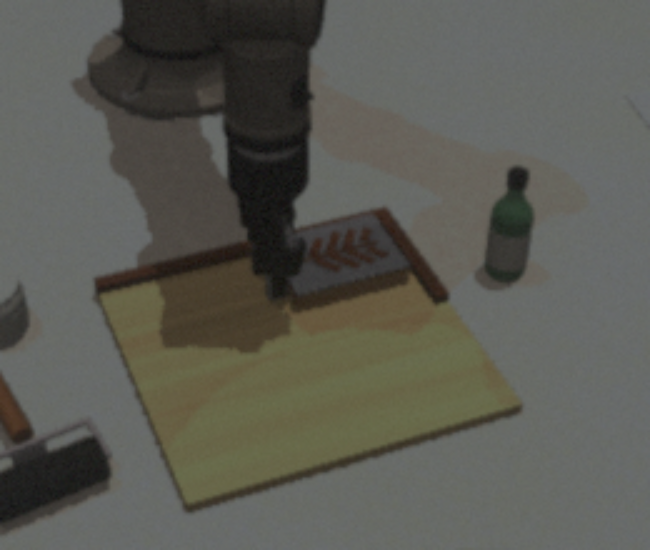

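About 9 mm is left to the short fence (left edge at crop (408,270)). I'll creep in and watch the force.

jog_arm:
  motion:
    - [0.4, [-0.002, 0, 0], [0, 0, 0]]
    - [0.4, [-0.002, 0, 0], [0, 0, 0]]
    - [0.4, [-0.002, 0, 0], [0, 0, 0]]
    - [0.4, [-0.001, 0, 0], [0, 0, 0]]
    - [0.4, [-0.001, 0, 0], [0, 0, 0]]
    - [0.4, [0, 0, 0], [0, 0, 0]]

```text
clock: 12.27
tcp_pos: [0.4469, 0.0244, 0.0323]
orientation: [-1.278, 1.096, -1.096]
contact_force: [0.5, -0.7, 0.6]
grip_width: 0.034
```

jog_arm:
  motion:
    - [0.4, [-0.001, 0, 0], [0, 0, 0]]
    - [0.4, [-0.001, 0, 0], [0, 0, 0]]
    - [0.4, [0, 0, 0], [0, 0, 0]]

```text
clock: 12.52
tcp_pos: [0.4466, 0.0263, 0.0323]
orientation: [-1.278, 1.096, -1.096]
contact_force: [0.6, 0.0, 0.1]
grip_width: 0.0343
```

jog_arm:
  motion:
    - [0.4, [-0.001, 0, 0], [0, 0, 0]]
    - [0.4, [-0.001, 0, 0], [0, 0, 0]]
    - [0.4, [0, 0, 0], [0, 0, 0]]

```text
clock: 12.77
tcp_pos: [0.4463, 0.0284, 0.0323]
orientation: [-1.277, 1.096, -1.096]
contact_force: [-0.1, -0.5, -0.0]
grip_width: 0.0338
```

jog_arm:
  motion:
    - [0.4, [-0.001, 0, 0], [0, 0, 0]]
    - [0.4, [-0.001, 0, 0], [0, 0, 0]]
    - [0.4, [0, 0, 0], [0, 0, 0]]

```text
clock: 13.02
tcp_pos: [0.446, 0.0287, 0.0323]
orientation: [-1.278, 1.096, -1.099]
contact_force: [1.4, -6.2, -0.1]
grip_width: 0.034
```

jog_arm:
  motion:
    - [0.4, [-0.001, 0, 0], [0, 0, 0]]
    - [0.4, [-0.0005, 0, 0], [0, 0, 0]]
    - [0.4, [0, 0, 0], [0, 0, 0]]

```text
clock: 13.27
tcp_pos: [0.446, 0.0288, 0.0323]
orientation: [-1.278, 1.096, -1.101]
contact_force: [1.9, -10.8, 0.6]
grip_width: 0.0345
```

```bash
python3 -c "
from h import *
p=bw(.048,-.13);to(*p,8.7)
f=r.grab_frame('scene')
cv2.imwrite(f'pics/s11.png',cv2.resize(f['image'][150:230,250:370,::-1],None,fx=6,fy=6))
block('scene')
"
```

```text
t 13.2667 tcp [0.446  0.0288 0.0323] F [  1.9 -10.8   0.6] yaw 8.6 shift [ 0.0002 -0.     -0.002 ] turn about y -0.1 tiltz [ 3.4e-03 -1.0e+00  9.0e-04] w 0.034450233770479705 0.019
scene px [290 175  46  33 931] z [0.0318 0.0353 0.0383] board-rel rect ((51.86809539794922, -60.51261901855469), (114.23918151855469, 97.83196258544922), 89.18161010742188) mean [ 60.327988 -53.18386 ]
[[2.0999999046325684, -116.9000015258789], [100.0, -118.30000305175781], [101.5999984741211, -4.099999904632568], [3.799999952316284, -2.700000047683716]]
```

View pics/s11.png

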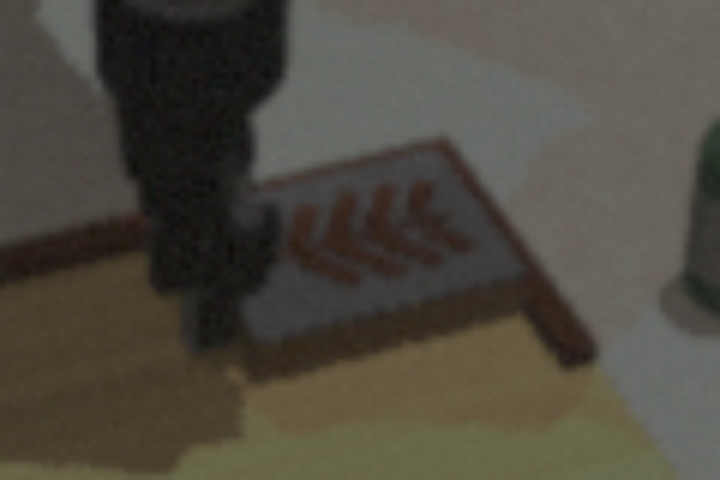

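The block is seated on the short fence: 11 N reaction, and the TCP stopped at y=−130 mm as predicted. Now I'll back off, turn and press it onto the long fence.

jog_arm:
  motion:
    - [0.65, [0.005, 0, 0], [0, 0, 0]]
    - [0.65, [0.03, 0, 0], [0, 0, 0]]
    - [0.65, [0.02, -0.03, 0], [0, 0, 0]]
    - [0.65, [0, -0.035, 0], [0, 0, 0]]
    - [0.65, [0, -0.035, 0], [0, 0, 0]]
    - [0.65, [0, -0.035, 0], [0, 0, 0]]
    - [0.65, [0, 0, 0.035], [0, 0, 0]]
    - [0.65, [0, 0, 0.035], [0, 0, 0]]
    - [0.65, [0, 0, 0.035], [0, 0, 0]]
    - [0.65, [0, 0, 0.02], [0, 0, 0]]

```text
clock: 14.2
tcp_pos: [0.5812, -0.0015, 0.168]
orientation: [-1.275, 1.092, -1.094]
contact_force: [-0.6, 0.8, -0.3]
grip_width: 0.0552
```

jog_arm:
  motion:
    - [0.65, [0, 0, 0], [0, -7, 0]]
    - [0.65, [0, 0, 0], [0, -7, 0]]
    - [0.65, [0, 0, 0], [0, -7, 0]]
    - [0.65, [0, 0, 0], [0, -7, 0]]
    - [0.65, [0, 0, 0], [0, -7, 0]]
    - [0.65, [0, 0, 0], [0, -7, 0]]
    - [0.65, [0, 0, 0], [0, -7, 0]]
    - [0.65, [0, 0, 0], [0, -7, 0]]
    - [0.65, [0, 0, 0], [0, -7, 0]]
    - [0.65, [0, 0, 0], [0, -7, 0]]

```text
clock: 15.03
tcp_pos: [0.5774, -0.0032, 0.1672]
orientation: [-1.565, 0.15, -0.148]
contact_force: [-0.1, -0.2, 0.1]
grip_width: 0.0555
```

jog_arm:
  motion:
    - [0.65, [0, 0, 0], [0, -7, 0]]
    - [0.65, [0, 0, 0], [0, -7, 0]]
    - [0.65, [0, 0, 0], [0, -6, 0]]
    - [0.65, [0, 0, 0], [0, 0, 0]]

```text
clock: 15.37
tcp_pos: [0.5774, -0.0034, 0.1672]
orientation: [-1.566, -0.123, 0.123]
contact_force: [0.6, 1.1, -0.4]
grip_width: 0.0556
```

```bash
python3 -c "
from h import *
p=bw(.150,-.063);print(p);to(*p,98.7)
for n in('scene','top'):
    try:block(n)
    except Exception as e:print(e)
"
```

```text
[0.53480351 0.10991401]
t 15.3667 tcp [ 0.5774 -0.0034  0.1672] F [ 0.6  1.1 -0.4] yaw 98.97 shift [-2.440e-02  1.000e-04  1.186e-01] turn about y 0.27 tiltz [-5.e-04 -1.e+00  9.e-04] w 0.055552290488267035 0.019
scene px [ 281  175   54   33 1036] z [0.0314 0.0351 0.038 ] board-rel rect ((53.322261810302734, -61.37428665161133), (115.64266967773438, 96.54740142822266), 89.49244689941406) mean [ 58.155926 -60.05342 ]
[[4.5, -118.80000305175781], [101.0999984741211, -119.5999984741211], [102.0999984741211, -4.0], [5.599999904632568, -3.0999999046325684]]
top px [206 231  23  44 735] z [0.0312 0.0344 0.0377] board-rel rect ((50.09136199951172, -27.38799476623535), (49.340999603271484, 89.89308166503906), 89.15711212158203) mean [ 54.91029 -22.89774]
[[4.800000190734863, -51.400001525878906], [94.69999694824219, -52.70000076293945], [95.4000015258789, -3.4000000953674316], [5.5, -2.0999999046325684]]
```

jog_arm:
  motion:
    - [0.65, [-0.006, 0, 0.03], [0, 0.3, 0]]
    - [0.65, [-0.006, 0, 0.03], [0, 0, 0]]
    - [0.65, [-0.006, 0, 0.03], [0, 0, 0]]
    - [0.65, [-0.006, 0, 0.029], [0, 0, 0]]
    - [0.65, [0, 0.035, 0], [0, 0, 0]]
    - [0.65, [0, 0.035, 0], [0, 0, 0]]
    - [0.65, [0, 0.035, 0], [0, 0, 0]]
    - [0.65, [0, 0.03, 0], [0, 0, 0]]
    - [0.65, [-0.015, 0, 0], [0, 0, 0]]
    - [0.65, [-0.015, 0, 0], [0, 0, 0]]

```text
clock: 16.3
tcp_pos: [0.5068, 0.1061, 0.0308]
orientation: [-1.569, -0.112, 0.114]
contact_force: [-0.3, 0.1, 0.3]
grip_width: 0.0552
```

```bash
python3 -c "
from h import *
p=bw(.100,-.063);to(*p,98.7)
f=r.grab_frame('scene')
cv2.imwrite(f'pics/s12.png',cv2.resize(f['image'][130:230,250:370,::-1],None,fx=5,fy=5))
"
```

```text
t 16.3 tcp [0.5068 0.1061 0.0308] F [-0.3  0.1  0.3] yaw 98.26 shift [-0.0217  0.     -0.0007] turn about y -0.44 tiltz [-1.e-03 -1.e+00 -7.e-04] w 0.055240886265180124 0.019
```

View pics/s12.png

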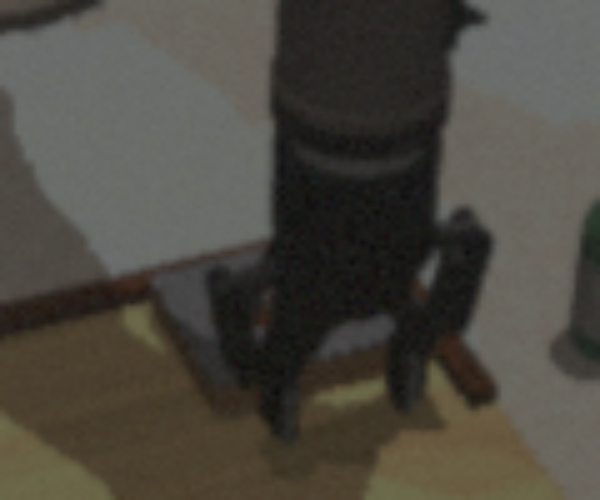

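Both fingers are behind the block's far long side, at crop (283,430) and (405,400), clear of the short fence. Creeping in.

jog_arm:
  motion:
    - [0.65, [-0.005, 0, 0], [0, 0, 0]]
    - [0.65, [-0.005, 0, 0], [0, 0, 0]]
    - [0.65, [-0.003, 0, 0], [0, 0, 0]]
    - [0.65, [-0.002, 0, 0], [0, 0, 0]]
    - [0.65, [-0.001, 0, 0], [0, 0, 0]]
    - [0.65, [0, 0, 0], [0, 0, 0]]

```text
clock: 16.85
tcp_pos: [0.4914, 0.1037, 0.0326]
orientation: [-1.567, -0.116, 0.115]
contact_force: [0.3, -0.4, 0.8]
grip_width: 0.0553
```

jog_arm:
  motion:
    - [0.65, [-0.001, 0, 0], [0, 0, 0]]
    - [0.65, [-0.001, 0, 0], [0, 0, 0]]
    - [0.65, [-0.001, 0, 0], [0, 0, 0]]
    - [0.65, [0, 0, 0], [0, 0, 0]]

```text
clock: 17.18
tcp_pos: [0.4881, 0.1033, 0.0325]
orientation: [-1.567, -0.116, 0.115]
contact_force: [0.5, 1.3, 0.8]
grip_width: 0.0554
```

jog_arm:
  motion:
    - [0.65, [-0.001, 0, 0], [0, 0, 0]]
    - [0.65, [-0.001, 0, 0], [0, 0, 0]]
    - [0.65, [0, 0, 0], [0, 0, 0]]

```text
clock: 17.43
tcp_pos: [0.4865, 0.1032, 0.0324]
orientation: [-1.567, -0.117, 0.115]
contact_force: [3.8, 1.2, -0.5]
grip_width: 0.0552
```

jog_arm:
  motion:
    - [0.65, [-0.001, 0, 0], [0, 0, 0]]
    - [0.65, [-0.001, 0, 0], [0, 0, 0]]
    - [0.65, [0, 0, 0], [0, 0, 0]]

```text
clock: 17.68
tcp_pos: [0.4863, 0.1033, 0.0329]
orientation: [-1.567, -0.12, 0.112]
contact_force: [7.3, 1.1, -0.2]
grip_width: 0.0554
```

jog_arm:
  motion:
    - [0.65, [-0.0005, 0, 0], [0, 0, 0]]
    - [0.65, [0, 0, 0], [0, 0, 0]]

```text
clock: 17.85
tcp_pos: [0.4863, 0.1033, 0.033]
orientation: [-1.567, -0.121, 0.112]
contact_force: [8.7, 1.1, -0.7]
grip_width: 0.0556
```

```bash
python3 -c "
from h import *
p=bw(.100,-.063);to(*p,98.7);print(r.get_obs()['moment'])
"
```

```text
t 17.85 tcp [0.4863 0.1033 0.033 ] F [ 8.7  1.1 -0.7] yaw 98.49 shift [-0.001  -0.     -0.0009] turn about y -0.21 tiltz [ 5.9e-03 -1.0e+00  5.0e-04] w 0.05557022580079063 0.019
[ 0.25869249 -1.63132428  0.26800274]
```

The block is seated against the long fence: TCP at x=101 mm, stalled at 8.7 N. I'll back away slowly, move clear and check.

jog_arm:
  motion:
    - [0.65, [0.004, 0, 0], [0, 0, 0]]
    - [0.65, [0.02, 0, 0], [0, 0, 0]]
    - [0.65, [0.03, -0.02, 0], [0, 0, 0]]
    - [0.65, [0.03, -0.03, 0], [0, 0, 0]]
    - [0.65, [0.03, -0.03, 0], [0, 0, 0]]
    - [0.65, [0, -0.035, 0], [0, 0, 0]]
    - [0.65, [0, -0.035, 0], [0, 0, 0]]
    - [0.65, [0, 0, -0.035], [0, 0, 0]]
    - [0.65, [0, 0, -0.035], [0, 0, 0]]
    - [0.65, [0, 0, -0.035], [0, 0, 0]]

```text
clock: 18.68
tcp_pos: [0.6094, 0.0148, 0.1812]
orientation: [-1.567, -0.116, 0.119]
contact_force: [0.4, -0.4, -1.2]
grip_width: 0.0553
```

jog_arm:
  motion:
    - [0.65, [0.02, 0, -0.035], [0, 0, 0]]
    - [0.65, [0.02, 0, -0.035], [0, 0, 0]]
    - [0.65, [0.02, 0, -0.035], [0, 0, 0]]
    - [0.65, [0, 0, -0.035], [0, 0, 0]]
    - [0.65, [0, 0, -0.035], [0, 0, 0]]
    - [0.65, [0, 0, -0.035], [0, 0, 0]]
    - [0.65, [0, 0, 0], [0, 0, 0]]
    - [0.65, [0, 0, 0], [0, 0, 0]]

```text
clock: 19.35
tcp_pos: [0.6986, -0.1873, 0.1799]
orientation: [-1.568, -0.108, 0.114]
contact_force: [0.7, 0.9, 0.0]
grip_width: 0.0555
```

```bash
python3 -c "
from h import *
to(.5,0,98.7)
for n in('scene','top'):
    f,s=block(n)
    cv2.imwrite(f'pics/{n}13z.png',cv2.resize(f['image'][90:310,130:430,::-1],None,fx=2.5,fy=2.5))
"
```

```text
t 19.35 tcp [ 0.6986 -0.1873  0.1799] F [0.7 0.9 0. ] yaw 98.12 shift [-0.1702  0.0006  0.2135] turn about y -0.58 tiltz [-4.e-03 -1.e+00 -2.e-04] w 0.05553097653452038 0.019
scene px [ 280  175   55   31 1082] z [0.0317 0.0351 0.0383] board-rel rect ((48.59577941894531, -60.87261199951172), (115.67652130126953, 90.17589569091797), 89.99447631835938) mean [ 51.23051  -62.301743]
[[3.5, -118.69999694824219], [93.69999694824219, -118.69999694824219], [93.69999694824219, -3.0], [3.5, -3.0]]
top px [ 206  230   55   45 1856] z [0.0311 0.0345 0.038 ] board-rel rect ((46.10600280761719, -60.93557357788086), (86.10391998291016, 115.43634796142578), 0.020384686067700386) mean [ 49.213013 -55.464264]
[[3.0, -3.200000047683716], [3.0999999046325684, -118.69999694824219], [89.19999694824219, -118.5999984741211], [89.0999984741211, -3.200000047683716]]
```

View pics/scene13z.png

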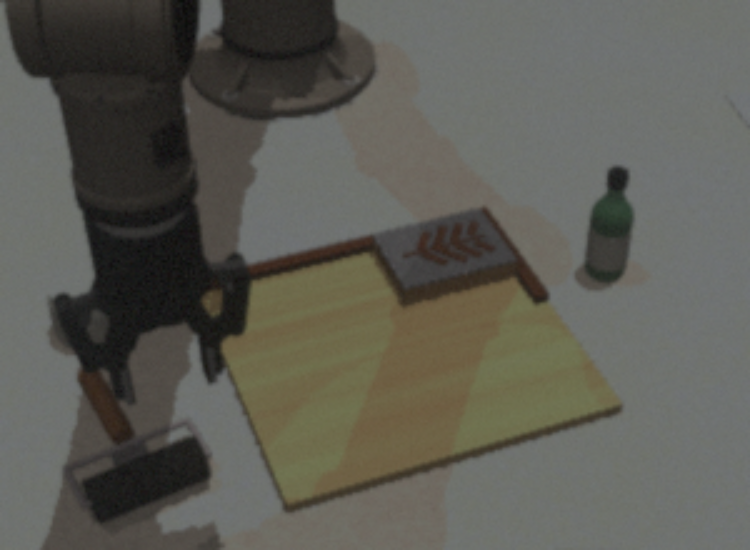

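View pics/top13z.png

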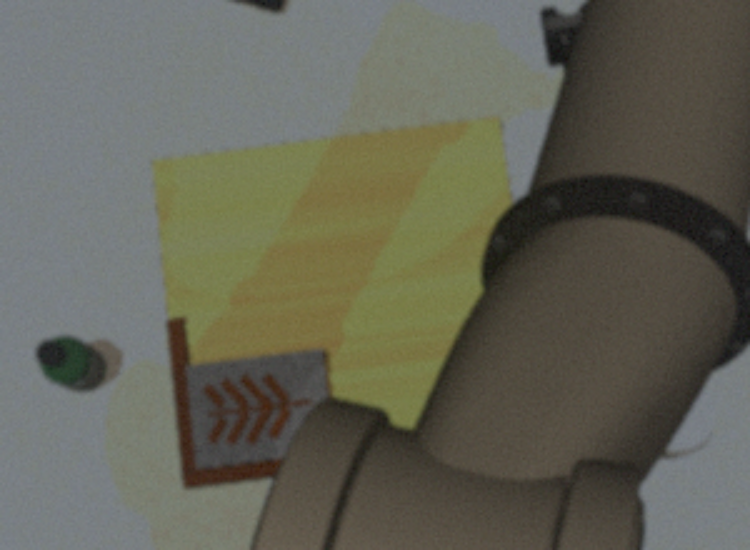

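Both views show the block flat in the corner with the leaf up. Its far side is at 89 mm and its right end at −119 mm from the corner, against 90 and −120 when fully home. The angle error is about 0. The bottle, tin and brayer stand where they were, and the arm is clear.

```bash
python3 -c "
from h import *
print(r.hand_in())"
```

```text
the job is handed in; nothing more can be done
None
```

I tipped the block over with the open fingers high on its carved face. I then pushed it square to the long fence, along into the short fence (stalled at about 11 N), and back onto the long fence (stalled at about 9 N). The job was handed in after about 19.5 s of the 64 s allowed.

**Last checks:**
- **Block:** the overhead view shows it flat with the carved face up and its top at 34.5 mm. Its far side is at 89 mm and its right end at −119 mm from the corner, where 90 and −120 are fully home. The turn is about 0 rad.
- **Disagreements:** the scene camera put the far side about 4 mm farther out, at 93.7 mm. I think that is stray readings from its slanted view of the block's side. I relied on the overhead view and the stalled contact. My check also left out the last 3 mm next to each fence, so it did not measure the fence-side edges directly. The overhead picture shows them against the fences.
- **Other objects:** the bottle, tin and brayer look undisturbed. I judged this from the pictures and did not measure them again. The arm partly covered the brayer and tin in the last ones. The arm ended clear of everything.

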